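# Switch the bench extraction over to the torch's hood

### The job

The fan's suction should now go to the hood that has the torch in front of it. Hook a fingertip behind the lip of that hood's blast-gate slide and draw it out to its stop, and only then push the other hood's slide fully home, so that the fan is never choked. Use the fingertips only, do not pinch the slides, and leave the pot, bottle and jar where they are.

Things in the scene. Friction and masses are not known exactly. Their poses are not given: they have to be found in the camera images.
- torch_station: Fixed extraction point with the brass torch before its mouth: white hood (140 wide, mouth to +x), 75 mm duct along y, aluminium blast gate, elbow into the bench; top at most 161 mm high. Origin on the bench below the gate. -x: the way the slide draws out; y: from gate to hood. Gate body 100 x 24 mm (x, y), z 40 to 140, front at x = -50. Hood at y 45 to 185, x -35 to 75. Duct top at z 128. Turned up to 15 deg, on either side.
- idle_station: Fixed extraction point without a torch: white hood (140 wide, mouth to +x), 75 mm duct along y, aluminium blast gate, elbow into the bench; top at most 161 mm high. Origin on the bench below the gate. -x: the way the slide draws out; y: from gate to hood. Gate body 100 x 24 mm (x, y), z 40 to 140, front at x = -50. Hood at y 45 to 185, x -35 to 75. Duct top at z 128. Turned up to 15 deg, on either side.
- torch_slide (a joint): Blast-gate slide of the hood at the torch: upright 4 mm sheet running level along the station's x, its end bent to a yellow lip. 0 = fully home (shut), 0.080 m = out at its stop (open). Friction about 3 N, no spring: it stays where it is left.
- idle_slide (a joint): Blast-gate slide of the other hood (no torch before it): upright 4 mm sheet running level along the station's x, its end bent to a yellow lip. 0 = fully home (shut), 0.080 m = out at its stop (open). Friction about 3 N, no spring: it stays where it is left.
- torch_lip_inside (a point): Inner face (towards the gate) of the yellow lip on the slide of the hood at the torch. Origin on that face, mid-width, at the top edge, 134 mm above the bench. x points to the gate, y as the station's, z up. Lip upright, 88 tall, 40 wide: from the sheet (20 mm to +y) to its free edge (20 mm to -y). Open-topped gap behind it to the gate: 42 mm plus the joint value. Moves with the slide.
- torch_lip_outside (a point): Outer face (away from the gate) of the yellow lip on the slide of the hood at the torch. Origin on that face, mid-width, level with the lip's top edge, 134 mm above the bench (this face ends 3 mm lower). x points to the gate: the way to push home; y as the station's, z up. Lip 4 mm thick, 88 tall, 40 wide. Moves with the slide.
- idle_lip_inside (a point): Inner face (towards the gate) of the yellow lip on the slide of the other hood (no torch before it). Origin on that face, mid-width, at the top edge, 134 mm above the bench. x points to the gate, y as the station's, z up. Lip upright, 88 tall, 40 wide: from the sheet (20 mm to +y) to its free edge (20 mm to -y). Open-topped gap behind it to the gate: 42 mm plus the joint value. Moves with the slide.
- idle_lip_outside (a point): Outer face (away from the gate) of the yellow lip on the slide of the other hood (no torch before it). Origin on that face, mid-width, level with the lip's top edge, 134 mm above the bench (this face ends 3 mm lower). x points to the gate: the way to push home; y as the station's, z up. Lip 4 mm thick, 88 tall, 40 wide. Moves with the slide.
- white_pot_mid (a point): White plastic pot with a lid, diameter 48, 75 tall, standing loose on the bench; a bystander. Point at its centre, half-way up.
- blue_bottle_mid (a point): Blue bottle with a black cap, diameter 44, 95 tall, standing loose on the bench; a bystander. Point at its centre, half-way up.
- frit_jar_mid (a point): Amber glass jar with a metal lid, diameter 52, 70 tall, standing loose on the bench; a bystander. Point at its centre, half-way up.

How it is judged:
By the outcome, as a careful person would: the job done as asked, in the order asked, and still so for the second after the job is handed in, with the robot touching nothing.
It also fails if it takes over 54 s, if anything falls off the work surface, if the arm or the gripper's body presses on something with over 40 N, if the wrist force passes 120 N, or if a joint passes its speed limit or range.

### The arm

A 7-joint arm with a two-finger parallel gripper is mounted at the origin on the work surface. World frame = base frame: x ahead of the robot, y to its left, z up, the work surface at z = 0. Lengths are in m, angles in rad, forces in N, time in s.
With the tool pointing down it reaches from about 0.425 to 0.925 m from the base axis. Payload 6.8 kg.
Tool frame: the origin (TCP) lies on the centre line of the jaws, within the pads' length; the fingertips stand 14 mm ahead of it and the grasp point (between the pads) lies 5 mm behind it (robot.tcp_to_tips is the distance from the TCP to the fingertips, in m); z points along the fingers, y is the direction in which the jaws open and shut (so a half turn about z gives the same grasp; the last joint's range is limited). The gripper opens to 88 mm and grips with 3 to 60 N. Pads are 20 mm wide; open, the fingers measure 115 mm over their backs; the gripper's body (75 mm by 178 mm) begins 61 mm behind the grasp point.
Start: joints at [-1.258, 0.477, 0.022, 1.555, -0.011, 1.109, -0.083], TCP at [0.276, 0.616, 0.211] pointing down, gripper open.
Joint ranges: [-2.96, 2.96], [-0.34, 2.1], [-1.41, 1.46], [0.24, 2.44], [-1.37, 4.51], [0.17, 1.92], [-2.96, 2.96]. Speed limits (rad/s): [2.39, 2.39, 3.14, 3.14, 3.14, 3.14, 3.14].

### API

Orientations are given as a unit quaternion [w, x, y, z].
In Python, from cell import robot gives the robot as it stands.
- The arm moves only by the tool jog_arm, never from a script. Its argument "steps" is a list of rows, each an object with "offset": the shift along the tool's x, y, z in cm, a list of three; "yaw": the turn about the tool's z in degrees; "claw": the finger opening in cm, from 0 to 8.78. A call has 1 to 8 rows; each row shifts and turns the commanded pose from where the row before left it, along the tool's axes as they then stand; what a row does not reach is not made up. A row lasts 1/12 s, in which the tool goes at most 41.7 mm and 7.16 degrees, less where a joint would pass 70% of its speed; a pose out of reach is approached as far as the arm can. A call is refused whole if a number of a shift passes 4.17 or a number of a turn 7.16, either way. A call with a gripper value outside its range is refused whole. The fingers move at their own pace and stop on an object; "newtons" is the grip in N (left out, the last holds). Time passes only in rows, so rows that do not move let the fingers close. It gives the time, the measured TCP pose, the force and the opening at its end, in the units of the state.
- robot.get_obs(): the state, without advancing time (a new reading comes with each control period).
- robot.grab_frame(name): name is "scene" or "top" or "wrist"; returns (picture, depth): 420x560x3 uint8, red, green, blue; 420x560 float32, m along the optical axis (not along the pixel's ray), 0 where there is no reading.
- robot.get_calibration(name): a dict with "intrinsics" (3x3 intrinsics, pixels), "world_to_cam" (4x4, takes a point from world to camera coordinates). Camera axes: x right, y up, looking along -z (the intrinsics and any distortion apply to the point x, -y, -z); pixel columns grow to the right and rows downward; lengths in m; the calibration is good to about 2 mm. A picture is of the moment at which its call begins: read the wrist's pose just before it. get_calibration takes no time and is no camera call; for the wrist camera it gives the pose at the moment of the call.
- robot.close_job(): hands the job in, once; it reports no verdict.
Trained networks look in the newest picture that a camera, given by its name, has taken for a name from the list of things; names that differ only in an ending like _2 or _b are one class to them, and where a whole thing is asked for, a point or a joint stands for the part that bears it (a point fixed in the world has none). Each returns a list of dicts, best first, with "confidence" (0 to 1); they miss things now and then, are a little off and sometimes report something else, mostly with a low value. They report only what shows in the picture. A call takes as long as a camera call.
- robot.look_for(camera, thing): "rect" ([left, top, width, height] in pixels, round what is visible of it).
- robot.regions_of(camera, thing): "pixels" (420x560 bool, what is visible of it) and "rect" ([left, top, width, height] in pixels, round what is visible of it).
The state is a dict: "time_s": time; "joint_positions": joint angles; "dq": joint speeds; "effort": joint torques, N m; "ee_pos": TCP position; "tcp_rot": TCP orientation; "contact_force": force on the tool from outside, world axes, zero at the start; "torque": the same for the moment, N m; "width": finger opening in m.
Only numpy, scipy, OpenCV 4.12 (cv2) and the standard library are available. Lean on these libraries where they do the work, as an engineer would, in place of code of your own. Each camera call takes 0.05 s, during which the arm holds its last target. There are 200 camera calls.

## Working session

There is one attempt and no reset: what is moved stays moved. The work goes in short steps, Python scripts to look and compute and a tool call to move; the robot and the scene stay as the last step left them, time stands still between calls to the robot, and variables do not carry over. Pictures are saved under pics/ and viewed, about 8 in all and at most 12, crops included, and the job is handed in when it is done.

Besides the shell and the picture viewer there is one more tool, called after ">>>" as name([rows], argument=value, ...), one row to a line, values as JSON. jog_arm: Moves the arm, as the interface text tells. Its arguments: {"type":"object","properties":{"steps":{"type":"array"},"newtons":{"type":"number"}},"required":["steps"]}

```bash
ls; mkdir -p pics
cat > h.py <<'E'
import numpy as np, cv2
from cell import robot
def pts(cam, depth, K=None, T=None):
    c=robot.get_calibration(cam); K=np.array(c["intrinsics"]); T=np.array(c["world_to_cam"])
    v,u=np.mgrid[0:depth.shape[0],0:depth.shape[1]]
    x=(u-K[0,2])/K[0,0]*depth; y=(v-K[1,2])/K[1,1]*depth
    P=np.stack([x,-y,-depth,np.ones_like(depth)],-1)@np.linalg.inv(T).T
    return P[...,:3]
E
python3 - <<'E'
from h import *
import pickle
ims=[]
for cam in ("scene","top"):
    im,d=robot.grab_frame(cam); P=pts(cam,d)
    np.savez(f"{cam}.npz",im=im,d=d,P=P)
    for t in ["torch_station","idle_station","torch_lip_inside","idle_lip_inside","white_pot_mid","blue_bottle_mid","frit_jar_mid"]:
        for r in robot.regions_of(cam,t)[:2]:
            m=r["pixels"]&(d>0)
            q=P[m]
            print(cam,t,round(r["confidence"],2),np.round(r["rect"]),m.sum(),np.round(np.median(q,0),3) if len(q) else None, np.round(np.percentile(q,[5,95],axis=0),3).tolist() if len(q) else None)
    cv2.imwrite(f"pics/{cam}0.png",im[...,::-1])
print({k:np.round(v,3) for k,v in robot.get_obs().items()})
E
```

```text
pics
scene torch_station 0.87 [172. 223. 149. 129.] 10499 [ 0.733 -0.232  0.096] [[0.616, -0.386, 0.007], [0.78, -0.082, 0.152]]
scene idle_station 0.71 [323. 166. 122.  85.] 6858 [0.713 0.244 0.091] [[0.547, 0.102, 0.006], [0.78, 0.405, 0.152]]
scene torch_lip_inside 0.98 [192. 243.  22.  35.] 642 [ 0.602 -0.278  0.094] [[0.599, -0.303, 0.049], [0.629, -0.264, 0.132]]
scene idle_lip_inside 0.71 [329. 168.  36.  34.] 757 [0.557 0.238 0.095] [[0.532, 0.209, 0.05], [0.62, 0.246, 0.132]]
scene white_pot_mid 0.68 [356. 150.  18.  24.] 298 [0.464 0.453 0.046] [[0.439, 0.441, 0.009], [0.476, 0.479, 0.077]]
scene blue_bottle_mid 0.88 [ 86. 260.  25.  40.] 628 [ 0.492 -0.496  0.053] [[0.476, -0.513, 0.009], [0.499, -0.477, 0.095]]
scene blue_bottle_mid 0.16 [330. 172.  31.  27.] 716 [0.558 0.238 0.096] [[0.534, 0.21, 0.053], [0.618, 0.245, 0.131]]
scene frit_jar_mid 0.62 [256. 198.  15.  30.] 405 [ 0.485 -0.015  0.046] [[0.454, -0.03, 0.008], [0.497, 0.008, 0.072]]
top torch_station 0.8 [292. 136. 121.  76.] 5000 [ 0.7   -0.2    0.137] [[0.657, -0.362, 0.011], [0.774, -0.083, 0.152]]
top idl
[... 640 characters left out ...]
0.476 -0.483  0.062] [[0.457, -0.502, 0.011], [0.493, -0.472, 0.095]]
top frit_jar_mid 0.8 [264. 248.  17.  19.] 243 [ 0.47  -0.005  0.069] [[0.451, -0.026, 0.041], [0.489, 0.015, 0.073]]
{'time_s': np.float64(0.8), 'joint_positions': array([-1.258,  0.477,  0.022,  1.555, -0.011,  1.109, -0.083]), 'dq': array([-0.001,  0.002,  0.   ,  0.002,  0.002, -0.001,  0.001]), 'effort': array([-1.0000e-03, -5.8266e+01,  1.5330e+00, -2.7292e+01, -5.4000e-02,
        1.0000e-02,  0.0000e+00]), 'ee_pos': array([0.276, 0.616, 0.211]), 'tcp_rot': array([-0.   ,  0.209,  0.978,  0.   ]), 'contact_force': array([ 0.305, -0.632,  0.122]), 'torque': array([ 0.015, -0.044, -0.023]), 'width': np.float64(0.087)}
```

Run:
```python
from h import *
s=np.load("scene.npz")["im"][...,::-1]; t=np.load("top.npz")["im"][...,::-1]
a=cv2.resize(s[130:370,60:460],(800,480)); cv2.imwrite("pics/s1.png",a)
b=cv2.resize(t[110:290,70:470],(800,360)); cv2.imwrite("pics/t1.png",b)
Z=np.load("top.npz"); P=Z["P"]
hsv=cv2.cvtColor(Z["im"],cv2.COLOR_RGB2HSV)
yel=(hsv[...,0]>18)&(hsv[...,0]<35)&(hsv[...,1]>110)&(P[...,2]>.1)&(P[...,2]<.15)
print("top yellow",np.round(P[yel],3).tolist()[:60])
```

```text
top yellow [[0.918, -0.148, 0.1], [0.91, -0.145, 0.101], [0.909, -0.15, 0.102], [0.902, -0.138, 0.116], [0.901, -0.14, 0.118], [0.901, -0.143, 0.118], [0.906, -0.147, 0.104], [0.899, -0.133, 0.114], [0.897, -0.135, 0.12], [0.897, -0.137, 0.119], [0.898, -0.143, 0.119], [0.898, -0.146, 0.118], [0.9, -0.149, 0.113], [0.904, -0.153, 0.102], [0.896, -0.13, 0.114], [0.895, -0.132, 0.118], [0.894, -0.135, 0.12], [0.895, -0.138, 0.119], [0.893, -0.14, 0.126], [0.893, -0.142, 0.125], [0.895, -0.146, 0.119], [0.895, -0.148, 0.119], [0.895, -0.151, 0.12], [0.895, -0.13, 0.111], [0.891, -0.132, 0.121], [0.891, -0.135, 0.121], [0.891, -0.137, 0.123], [0.889, -0.139, 0.129], [0.891, -0.143, 0.123], [0.89, -0.145, 0.124], [0.89, -0.148, 0.127], [0.892, -0.151, 0.12], [0.893, -0.154, 0.116], [0.889, -0.127, 0.118], [0.887, -0.129, 0.124], [0.887, -0.131, 0.125], [0.885, -0.134, 0.131], [0.886, -0.137, 0.128], [0.887, -0.139, 0.127], [0.886, -0.142, 0.128], [0.887, -0.145, 0.128], [0.888, -0.148, 0.124], [0.891, -0.152, 0.116], [0.89, -0.154, 0.118], [0.886, -0.129, 0.12], [0.885, -0.132, 0.122], [0.883, -0.134, 0.13], [0.883, -0.137, 0.129], [0.882, -0.139, 0.131], [0.884, -0.142, 0.127], [0.882, -0.144, 0.133], [0.883, -0.147, 0.129], [0.886, -0.151, 0.121], [0.887, -0.154, 0.119], [0.881, -0.129, 0.126], [0.88, -0.131, 0.129], [0.879, -0.133, 0.133], [0.879, -0.136, 0.133], [0.878, -0.139, 0.135], [0.881, -0.142, 0.129]]
```

View pics/s1.png

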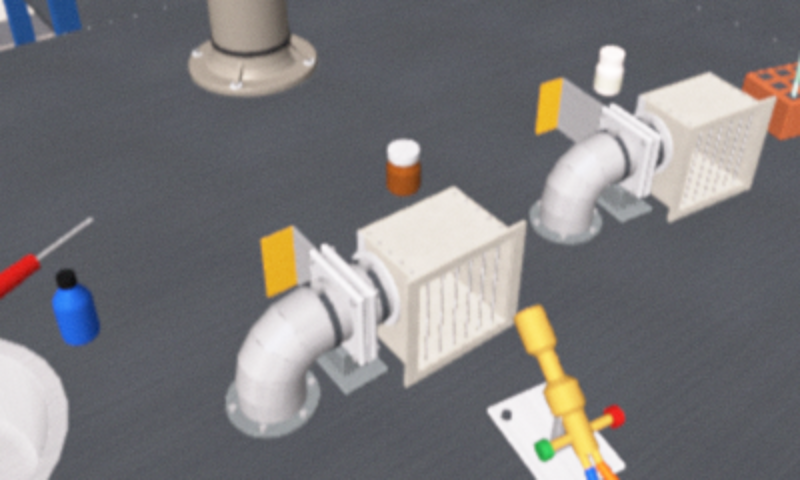

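View pics/t1.png

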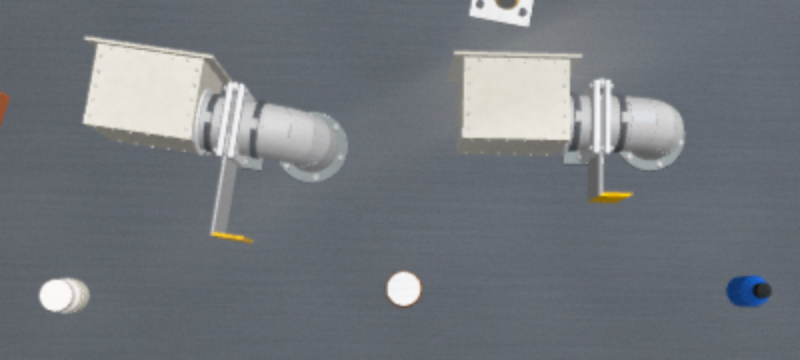

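The scene crop shows the torch in front of the near (right, y≈-0.2) hood. Its slide is home, with the lip at crop (280,262). The idle hood at the back left has its slide drawn out, with the lip at (548,105). The top crop agrees: torch lip at (610,197), idle lip at (232,238).

Run:
```python
from h import *
for cam in ("scene","top"):
    Z=np.load(cam+".npz"); P=Z["P"]; hsv=cv2.cvtColor(Z["im"],cv2.COLOR_RGB2HSV)
    yel=(hsv[...,0]>15)&(hsv[...,0]<35)&(hsv[...,1]>130)&(P[...,2]>.04)&(P[...,2]<.145)
    for n,x0,y0 in (("torch",.6,-.285),("idle",.535,.225)):
        near=(abs(P[...,0]-x0)<.03)&(abs(P[...,1]-y0)<.04)
        q=P[cv2.erode((yel&near).astype(np.uint8),np.ones((2,2)))>0] if cam=="scene" else P[yel&near]
        c=np.median(q,0); 
        vx,vy,_,_=cv2.fitLine(q[:,:2].astype(np.float32),cv2.DIST_HUBER,0,.01,.01).ravel()
        print(cam,n,len(q),"med",c.round(4),"range",np.percentile(q,[2,98],axis=0).round(3).tolist(),"lip dir deg",np.degrees(np.arctan2(vx,vy)).round(1))
        # sheet
        sx=(P[...,0]>x0+.01)&(P[...,0]<x0+(.04 if n=="torch" else .11))&(abs(P[...,1]-(y0+.022))<.03)&(P[...,2]>.06)&(P[...,2]<.132)&(hsv[...,1]<60)
        q=P[sx]
        if len(q)>20:
            vx,vy,cx,cy=cv2.fitLine(q[:,:2].astype(np.float32),cv2.DIST_HUBER,0,.005,.01).ravel()
            print("  sheet",len(q),"dir deg",np.degrees(np.arctan2(vy,vx)).round(1),"pt",cx,cy)
    # top plane of hoods edge orientation via minAreaRect of top surface
    for n,s in (("torch",-1),("idle",1)):
        m=(P[...,2]>.148)&(P[...,2]<.165)&(np.sign(P[...,1])==s)&(P[...,0]>.6)&(P[...,0]<.8)
        r=cv2.minAreaRect(P[m][:,:2].astype(np.float32)); print("  hoodtop",n,m.sum(),np.round(r[0],3),np.round(r[1],3),round(r[2],1))
```

```text
scene torch 385 med [ 0.6018 -0.2857  0.0909] range [[0.599, -0.303, 0.048], [0.605, -0.267, 0.13]] lip dir deg 179.9
  sheet 119 dir deg -1.1 pt 0.6229975 -0.2653675
scene idle 213 med [0.5361 0.2255 0.0925] range [[0.531, 0.208, 0.049], [0.54, 0.245, 0.129]] lip dir deg 5.7
  sheet 386 dir deg -7.3 pt 0.57787997 0.23985074
  hoodtop torch 2076 [ 0.725 -0.149] [0.116 0.168] 0.4
  hoodtop idle 1099 [0.74  0.525] [0.552 0.119] 85.0
top torch 65 med [ 0.5967 -0.2808  0.1166] range [[0.596, -0.301, 0.065], [0.6, -0.262, 0.133]] lip dir deg 179.6
  sheet 67 dir deg -0.6 pt 0.62330514 -0.2616787
top idle 41 med [0.5333 0.2226 0.1271] range [[0.53, 0.205, 0.069], [0.538, 0.244, 0.135]] lip dir deg 5.7
  sheet 232 dir deg -7.5 pt 0.5906344 0.23809847
  hoodtop torch 1205 [ 0.724 -0.15 ] [0.114 0.166] 0.4
  hoodtop idle 1413 [0.73  0.477] [0.455 0.125] 87.2
```

>>> jog_arm([
  {"offset": [0,0,-1],"yaw": -6,"claw": 0},
  {"offset": [0,0,0],"yaw": -6,"claw": 0},
  {"offset": [0,0,0],"yaw": -6,"claw": 0},
  {"offset": [0,0,0],"yaw": -6.1,"claw": 0},
  {"offset": [0,0,0],"yaw": 0,"claw": 0},
])

```text
time_s: 1.22
ee_pos: [0.2759, 0.6161, 0.2215]
tcp_rot: [-0.0, -0.002, 1.0, 0.0]
contact_force: [0.3, 0.4, 0.3]
width: 0.0582
```

>>> jog_arm([
  {"offset": [-1.4,-3.7,0],"yaw": 0,"claw": 0},
  {"offset": [-1.4,-3.7,0],"yaw": 0,"claw": 0},
  {"offset": [-1.4,-3.7,0],"yaw": 0,"claw": 0},
  {"offset": [-1.4,-3.7,0],"yaw": 0,"claw": 0},
  {"offset": [-1.4,-3.7,0],"yaw": 0,"claw": 0},
  {"offset": [-1.4,-3.7,0],"yaw": 0,"claw": 0},
  {"offset": [-1.4,-3.7,0],"yaw": 0,"claw": 0},
  {"offset": [-1.4,-3.7,0],"yaw": 0,"claw": 0},
])

```text
time_s: 1.88
ee_pos: [0.3881, 0.3183, 0.2217]
tcp_rot: [0.0, 0.002, 1.0, 0.0]
contact_force: [0.4, 0.8, -0.5]
width: 0.0048
```

>>> jog_arm([
  {"offset": [-1.4,-3.7,0],"yaw": 0,"claw": 0},
  {"offset": [-1.4,-3.7,0],"yaw": 0,"claw": 0},
  {"offset": [-1.4,-3.7,0],"yaw": 0,"claw": 0},
  {"offset": [-1.4,-3.7,0],"yaw": 0,"claw": 0},
  {"offset": [-1.4,-3.7,0],"yaw": 0,"claw": 0},
  {"offset": [-1.4,-3.7,0],"yaw": 0,"claw": 0},
  {"offset": [-1.4,-3.7,0],"yaw": 0,"claw": 0},
  {"offset": [-1.4,-3.7,0],"yaw": 0,"claw": 0},
])

```text
time_s: 2.55
ee_pos: [0.5001, 0.0222, 0.2219]
tcp_rot: [0.0, 0.002, 1.0, 0.0]
contact_force: [0.5, 0.1, -0.1]
width: 0.0003
```

>>> jog_arm([
  {"offset": [-1.4,-3.7,0],"yaw": 0,"claw": 0},
  {"offset": [-1.4,-3.7,0],"yaw": 0,"claw": 0},
  {"offset": [-1.4,-3.7,0],"yaw": 0,"claw": 0},
  {"offset": [-1.4,-3.7,0],"yaw": 0,"claw": 0},
  {"offset": [-1.4,-3.7,0],"yaw": 0,"claw": 0},
  {"offset": [-1.4,-3.7,0],"yaw": 0,"claw": 0},
  {"offset": [-1.4,-3.7,0],"yaw": 0,"claw": 0},
  {"offset": [0,0,0],"yaw": 0,"claw": 0},
])

```text
time_s: 3.22
ee_pos: [0.5977, -0.2441, 0.2216]
tcp_rot: [0.001, 0.006, 1.0, -0.003]
contact_force: [-0.2, -0.6, 1.4]
width: 0.0006
```

Run:
```python
from h import *
print(robot.get_obs()["ee_pos"])
im,d=robot.grab_frame("wrist"); P=pts("wrist",d)
cv2.imwrite("pics/w1.png",im[...,::-1])
hsv=cv2.cvtColor(im,cv2.COLOR_RGB2HSV)
yel=(hsv[...,0]>15)&(hsv[...,0]<35)&(hsv[...,1]>130)&(P[...,2]>.04)&(P[...,2]<.145)&(d>0)&(P[...,0]<.7)
q=P[yel]; print(len(q),np.percentile(q,[2,50,98],axis=0).round(3).tolist())
t=q[q[:,2]>.128]; print("top edge",len(t),np.percentile(t,[5,50,95],axis=0).round(4).tolist() if len(t) else 0)
g=P[(P[...,2]>.136)&(P[...,2]<.143)&(P[...,1]<-.22)&(P[...,1]>-.3)&(d>0)]; print("gate top",len(g),np.percentile(g,[2,50,98],axis=0).round(3).tolist() if len(g) else 0)
```

```text
[ 0.59771472 -0.24409513  0.2216106 ]
1298 [[0.598, -0.301, 0.055], [0.599, -0.281, 0.109], [0.602, -0.262, 0.135]]
top edge 349 [[0.5985, -0.2994, 0.1287], [0.6004, -0.2825, 0.1324], [0.6022, -0.2643, 0.1354]]
gate top 184 [[0.604, -0.276, 0.136], [0.659, -0.269, 0.14], [0.695, -0.256, 0.141]]
```

View pics/w1.png

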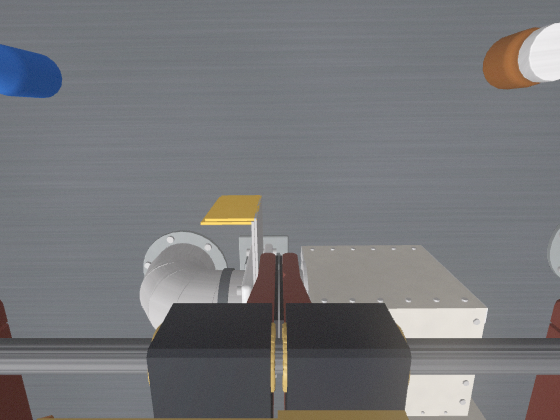

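The wrist view shows the torch lip's top edge at about (233,220), the sheet at (256,250), and the blue bottle and amber jar well clear. The lip's inner face is at x≈0.602 and its centre at y≈-0.282, which matches the first estimate.

>>> jog_arm([
  {"offset": [-1.2,-2,0],"yaw": 0,"claw": 0},
  {"offset": [-1.2,-2,0],"yaw": 0,"claw": 0},
  {"offset": [0,0,0],"yaw": 0,"claw": 0},
  {"offset": [0,0,0],"yaw": 0,"claw": 0},
])

```text
time_s: 3.6
ee_pos: [0.6216, -0.2747, 0.2211]
tcp_rot: [-0.0, 0.001, 1.0, 0.0]
contact_force: [-0.2, 0.5, -0.3]
width: 0.0001
```

>>> jog_arm([
  {"offset": [-0.1,-1.0,0],"yaw": 0,"claw": 0},
  {"offset": [0,0,2.5],"yaw": 0,"claw": 0},
  {"offset": [0,0,2.5],"yaw": 0,"claw": 0},
  {"offset": [0,0,1.2],"yaw": 0,"claw": 0},
  {"offset": [0,0,0],"yaw": 0,"claw": 0},
])

```text
time_s: 4.02
ee_pos: [0.6207, -0.283, 0.1563]
tcp_rot: [-0.003, -0.0, 1.0, 0.001]
contact_force: [-0.4, -0.2, -0.2]
width: 0.0006
```

Run:
```python
from h import *
print(robot.get_obs()["ee_pos"])
im,d=robot.grab_frame("wrist"); P=pts("wrist",d)
cv2.imwrite("pics/w2.png",im[...,::-1])
hsv=cv2.cvtColor(im,cv2.COLOR_RGB2HSV)
yel=(hsv[...,0]>15)&(hsv[...,0]<35)&(hsv[...,1]>130)&(P[...,2]>.04)&(P[...,2]<.145)&(d>0)&(P[...,0]<.615)
t=P[yel]; t=t[t[:,2]>.128]; print("top edge",len(t),np.percentile(t,[5,50,95],axis=0).round(4).tolist() if len(t) else 0)
```

```text
[ 0.62065674 -0.28298506  0.15634856]
top edge 711 [[0.6, -0.3047, 0.1288], [0.6018, -0.2869, 0.1344], [0.6038, -0.2688, 0.1378]]
```

View pics/w2.png

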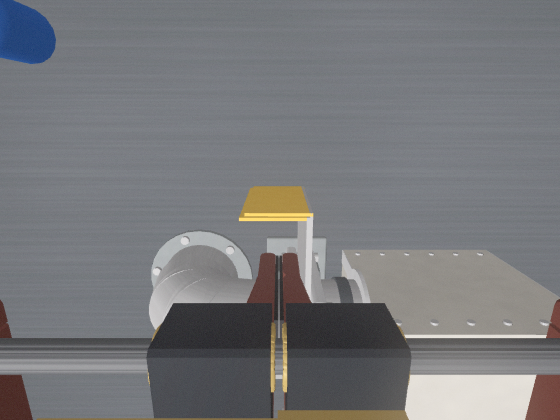

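The fingertips are about 8 mm above the lip's top edge. The lip centre in the image, (276,217), lines up with the fingers at column 280. A small shift, then straight down.

>>> jog_arm([
  {"offset": [-0.3,-0.4,0],"yaw": 0,"claw": 0},
  {"offset": [0,0,0],"yaw": 0,"claw": 0},
  {"offset": [0,0,1],"yaw": 0,"claw": 0},
  {"offset": [0,0,1],"yaw": 0,"claw": 0},
  {"offset": [0,0,0],"yaw": 0,"claw": 0},
])

```text
time_s: 4.48
ee_pos: [0.6244, -0.2881, 0.1371]
tcp_rot: [-0.001, 0.0, 1.0, 0.001]
contact_force: [-1.0, -0.2, -0.2]
width: 0.0004
```

>>> jog_arm([
  {"offset": [0,0,1.2],"yaw": 0,"claw": 0},
  {"offset": [0,0,1.2],"yaw": 0,"claw": 0},
  {"offset": [0,0,0],"yaw": 0,"claw": 0},
  {"offset": [0,0,0],"yaw": 0,"claw": 0},
])

```text
time_s: 4.82
ee_pos: [0.6247, -0.2885, 0.114]
tcp_rot: [-0.001, 0.0, 1.0, 0.0]
contact_force: [-0.5, -0.4, 0.4]
width: 0.0005
```

>>> jog_arm([
  {"offset": [0.5,0,0],"yaw": 0,"claw": 0},
  {"offset": [0.5,0,0],"yaw": 0,"claw": 0},
  {"offset": [0.5,0,0],"yaw": 0,"claw": 0},
  {"offset": [0.5,0,0],"yaw": 0,"claw": 0},
  {"offset": [0.5,0,0],"yaw": 0,"claw": 0},
  {"offset": [0,0,0],"yaw": 0,"claw": 0},
])

```text
time_s: 5.32
ee_pos: [0.5997, -0.2891, 0.116]
tcp_rot: [0.0, 0.0, 1.0, 0.0]
contact_force: [0.7, -0.3, -0.1]
width: 0.0007
```

>>> jog_arm([
  {"offset": [0.7,0,0],"yaw": 0,"claw": 0},
  {"offset": [0.7,0,0],"yaw": 0,"claw": 0},
  {"offset": [0.7,0,0],"yaw": 0,"claw": 0},
  {"offset": [0.7,0,0],"yaw": 0,"claw": 0},
  {"offset": [0.7,0,0],"yaw": 0,"claw": 0},
  {"offset": [0.7,0,0],"yaw": 0,"claw": 0},
])

```text
time_s: 5.82
ee_pos: [0.5581, -0.2889, 0.1158]
tcp_rot: [0.0, 0.0, 1.0, -0.0]
contact_force: [3.5, 0.2, 3.0]
width: 0.0005
```

Run:
```python
from h import *
o=robot.get_obs();print(o["ee_pos"],o["contact_force"])
im,d=robot.grab_frame("top"); P=pts("top",d)
hsv=cv2.cvtColor(im,cv2.COLOR_RGB2HSV)
yel=(hsv[...,0]>15)&(hsv[...,0]<35)&(hsv[...,1]>110)&(P[...,2]>.04)&(P[...,2]<.145)&(P[...,0]<.64)
for s in (-1,1):
    t=P[yel&(np.sign(P[...,1])==s)]; print(len(t),np.percentile(t,[5,50,95],axis=0).round(4).tolist() if len(t) else 0)
im,d=robot.grab_frame("wrist"); cv2.imwrite("pics/w3.png",im[...,::-1])
```

```text
[ 0.55813055 -0.28892529  0.11583004] [3.50619681 0.18268261 3.02824694]
6603 [[0.0549, -0.7517, 0.0608], [0.1528, -0.647, 0.0877], [0.2439, -0.5414, 0.0926]]
48 [[0.5305, 0.2055, 0.0733], [0.5333, 0.223, 0.1243], [0.538, 0.245, 0.1346]]
```

View pics/w3.png

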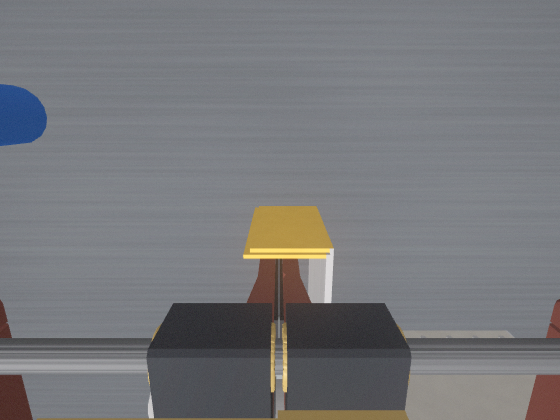

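The lip is hooked against the fingertips at (288,252) and moving, with 3.5 N as expected. I continue to the stop.

>>> jog_arm([
  {"offset": [0.5,0,0],"yaw": 0,"claw": 0},
  {"offset": [0.5,0,0],"yaw": 0,"claw": 0},
  {"offset": [0.5,0,0],"yaw": 0,"claw": 0},
  {"offset": [0.5,0,0],"yaw": 0,"claw": 0},
  {"offset": [0.4,0,0],"yaw": 0,"claw": 0},
])

```text
time_s: 6.33
ee_pos: [0.5434, -0.2885, 0.1161]
tcp_rot: [0.008, -0.001, 1.0, -0.002]
contact_force: [34.6, -3.7, -23.5]
width: 0.001
```

>>> jog_arm([
  {"offset": [0.2,0,0],"yaw": 0,"claw": 0},
  {"offset": [0.2,0,0],"yaw": 0,"claw": 0},
])

```text
time_s: 6.5
ee_pos: [0.5434, -0.2883, 0.1166]
tcp_rot: [0.011, -0.002, 1.0, -0.003]
contact_force: [40.2, -5.9, -30.4]
width: 0.0008
```

>>> jog_arm([
  {"offset": [-1,0,0],"yaw": 0,"claw": 0},
  {"offset": [-0.7,0,0],"yaw": 0,"claw": 0},
  {"offset": [0,0,0],"yaw": 0,"claw": 0},
  {"offset": [0,0,0],"yaw": 0,"claw": 0},
])

```text
time_s: 6.83
ee_pos: [0.5459, -0.2889, 0.1147]
tcp_rot: [-0.001, 0.0, 1.0, 0.0]
contact_force: [0.0, -0.5, 0.0]
width: 0.0005
```

Run:
```python
from h import *
o=robot.get_obs();print(o["ee_pos"],o["contact_force"])
for cam in ("scene","wrist"):
    im,d=robot.grab_frame(cam); P=pts(cam,d); hsv=cv2.cvtColor(im,cv2.COLOR_RGB2HSV)
    yel=(hsv[...,0]>15)&(hsv[...,0]<35)&(hsv[...,1]>130)&(P[...,2]>.04)&(P[...,2]<.145)&(P[...,0]<.62)&(P[...,0]>.4)&(abs(P[...,1]+.285)<.05)
    t=P[yel]; print(cam,len(t),np.percentile(t,[5,50,95],axis=0).round(4).tolist() if len(t) else 0)
    if cam=="scene": cv2.imwrite("pics/s2.png",cv2.resize(im[180:340,130:350,::-1],(770,560)))
```

```text
[ 0.54593663 -0.28892004  0.11474515] [ 0.01532764 -0.53936652  0.01640258]
scene 333 [[0.5287, -0.3045, 0.0506], [0.5311, -0.2897, 0.0827], [0.5336, -0.2682, 0.1237]]
wrist 3890 [[0.5283, -0.3045, 0.0605], [0.5287, -0.2851, 0.1122], [0.5314, -0.2658, 0.1351]]
```

View pics/s2.png

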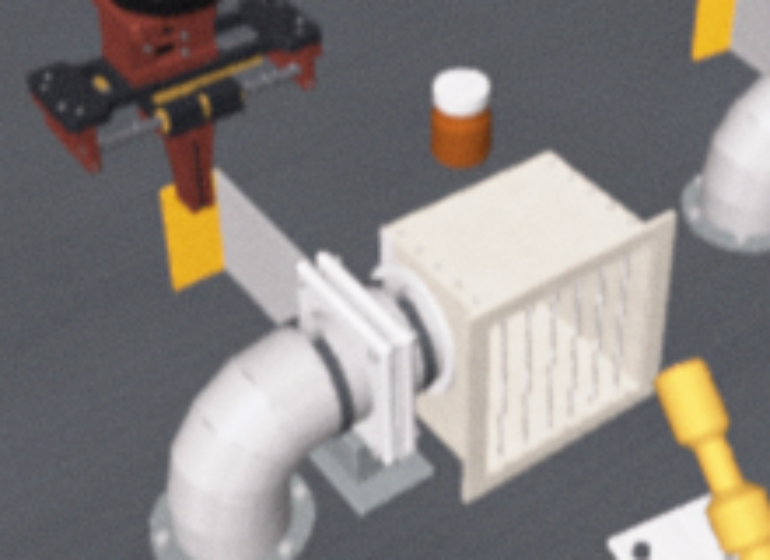

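The scene picture shows the fingertips behind the drawn-out torch lip at (190,230), with nothing else touched. The lip moved only 71 mm, but the force rose to about 40 N. I check against the gate whether this is the stop and the slide started slightly open.

```bash
python3 - <<'E'
from h import *
im,d=robot.grab_frame("top"); P=pts("top",d); np.savez("top2.npz",im=im,d=d,P=P)
im2,d2=robot.grab_frame("scene"); P2=pts("scene",d2)
for n,P in(("top",P),("scene",P2)):
  for s,y,a,x0 in (("torch",-.262,0,.66),("idle",.229,-6.5,.66)):
    R=np.array([[np.cos(np.radians(a)),np.sin(np.radians(a))],[-np.sin(np.radians(a)),np.cos(np.radians(a))]])
    q=P.reshape(-1,3); q=q[(abs(q[:,1]-y)<.05)&(q[:,0]>.5)&(q[:,0]<.8)]
    xy=q[:,:2]@R.T
    g=(q[:,2]>.137)&(q[:,2]<.145); h=g.sum()
    print(n,s,"gate top n",h,"x' pct",np.percentile(xy[g,0],[1,3,10,50,90,97,99]).round(3),"y'",np.percentile(xy[g,1],[3,50,97]).round(3))
    m=(P[...,2]>.12)&(P[...,2]<.165)&(P[...,0]>.6)&(P[...,0]<.9)&(np.sign(P[...,1])==np.sign(y))
    w=P[m]; xx=(w[:,:2]@R.T)[:,0]; w=xx[(abs((w[:,:2]@R.T)[:,1]-y*1)>.05)]
E
python3 - <<'E'
import sys; sys.path.insert(0,".")
import cv2,numpy as np
im=np.load("top2.npz")["im"]; cv2.imwrite("pics/t2.png",cv2.resize(im[125:235,290:430,::-1],(760,597),interpolation=cv2.INTER_CUBIC))
E
```

```text
top torch gate top n 165 x' pct [0.654 0.656 0.663 0.704 0.747 0.774 0.774] y' [-0.275 -0.257 -0.213]
top idle gate top n 211 x' pct [0.611 0.614 0.622 0.665 0.704 0.725 0.73 ] y' [0.291 0.308 0.353]
scene torch gate top n 421 x' pct [0.545 0.555 0.66  0.707 0.752 0.78  0.781] y' [-0.297 -0.26  -0.218]
scene idle gate top n 246 x' pct [0.611 0.615 0.625 0.666 0.708 0.734 0.735] y' [0.29  0.309 0.351]
```

View pics/t2.png

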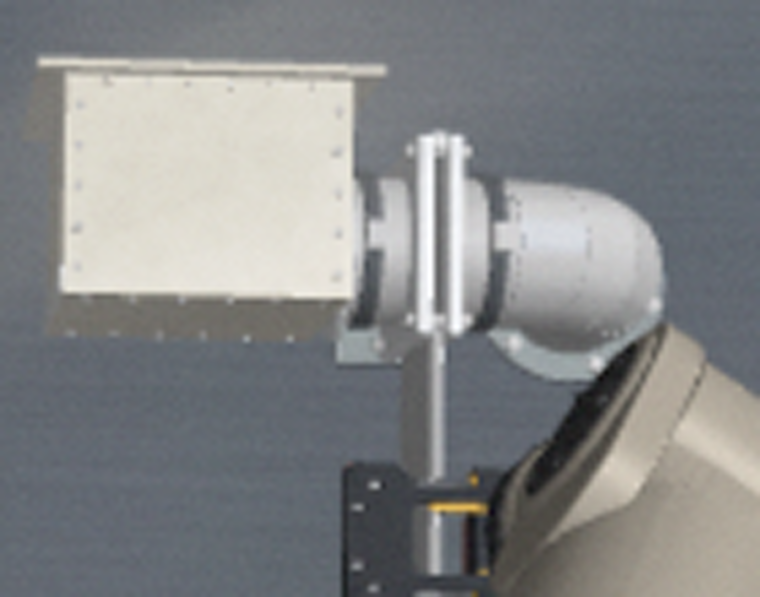

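The gate front is at x≈0.656, so the gap of 125 mm minus 42 gives about 0.083: the torch slide is at its stop, and it had started about 10 mm open. The idle slide works out at about 0.064 open. Now lift and cross to it.

>>> jog_arm([
  {"offset": [0,0,-2],"yaw": 0,"claw": 0},
  {"offset": [0,0,-3],"yaw": 0,"claw": 0},
  {"offset": [0,0,-3],"yaw": 0,"claw": 0},
  {"offset": [0,0,-3],"yaw": 0,"claw": 0},
  {"offset": [0,0,0],"yaw": 0,"claw": 0},
])

```text
time_s: 7.45
ee_pos: [0.5497, -0.291, 0.2317]
tcp_rot: [0.004, 0.001, 1.0, -0.002]
contact_force: [1.1, -1.1, 0.8]
width: 0.0006
```

>>> jog_arm([
  {"offset": [0.4,3.7,0],"yaw": 0,"claw": 0},
  {"offset": [0.4,3.7,0],"yaw": 0,"claw": 0},
  {"offset": [0.4,3.7,0],"yaw": 0,"claw": 0},
  {"offset": [0.4,3.7,0],"yaw": 0,"claw": 0},
  {"offset": [0.3,3.7,0],"yaw": 0,"claw": 0},
  {"offset": [0.3,3.7,0],"yaw": 0,"claw": 0},
  {"offset": [0.3,3.7,0],"yaw": 0,"claw": 0},
])

```text
time_s: 8.03
ee_pos: [0.5215, -0.0286, 0.2253]
tcp_rot: [-0.0, 0.0, 1.0, 0.0]
contact_force: [0.8, -0.3, -0.0]
width: 0.0005
```

>>> jog_arm([
  {"offset": [0.4,3.7,0],"yaw": 0,"claw": 0},
  {"offset": [0.4,3.7,0],"yaw": 0,"claw": 0},
  {"offset": [0.4,3.7,0],"yaw": 0,"claw": 0},
  {"offset": [0.4,3.7,0],"yaw": 0,"claw": 0},
  {"offset": [0.3,3.7,0],"yaw": 0,"claw": 0},
  {"offset": [0.3,3.7,0],"yaw": 0,"claw": 0},
  {"offset": [0,0,0],"yaw": 6.5,"claw": 0},
  {"offset": [0,0,0],"yaw": 0,"claw": 0},
])

```text
time_s: 8.7
ee_pos: [0.4996, 0.1942, 0.2249]
tcp_rot: [-0.0, 0.057, 0.998, -0.0]
contact_force: [0.4, -0.8, -0.2]
width: 0.0005
```

```bash
cat > look.py <<'E'
from h import *
o=robot.get_obs();print(o["ee_pos"],o["tcp_rot"],o["contact_force"])
for cam in ("wrist","top","scene"):
    im,d=robot.grab_frame(cam); P=pts(cam,d); hsv=cv2.cvtColor(im,cv2.COLOR_RGB2HSV)
    for y in (-.285,.225):
        yel=(hsv[...,0]>15)&(hsv[...,0]<35)&(hsv[...,1]>120)&(P[...,2]>.04)&(P[...,2]<.145)&(P[...,0]<.62)&(P[...,0]>.48)&(abs(P[...,1]-y)<.05)
        t=P[yel]; print(cam,y,len(t),np.percentile(t,[5,50,95],axis=0).round(4).tolist() if len(t) else 0)
    cv2.imwrite(f"pics/l_{cam}.png",im[...,::-1])
E
python3 look.py
```

```text
[0.4996038  0.19416282 0.22493674] [-4.54011449e-04  5.65724178e-02  9.98398394e-01 -4.05302875e-05] [ 0.38617014 -0.77248459 -0.22675084]
wrist -0.285 0 0
wrist 0.225 1601 [[0.5324, 0.2037, 0.0582], [0.5346, 0.2223, 0.1069], [0.5374, 0.241, 0.1349]]
top -0.285 49 [[0.5258, -0.2997, 0.0919], [0.5268, -0.2817, 0.1269], [0.5294, -0.2624, 0.1341]]
top 0.225 0 0
scene -0.285 435 [[0.5285, -0.304, 0.0513], [0.5309, -0.2861, 0.0931], [0.5332, -0.2678, 0.1316]]
scene 0.225 261 [[0.5322, 0.2062, 0.0519], [0.536, 0.2241, 0.0927], [0.54, 0.2435, 0.1313]]
```

View pics/l_wrist.png

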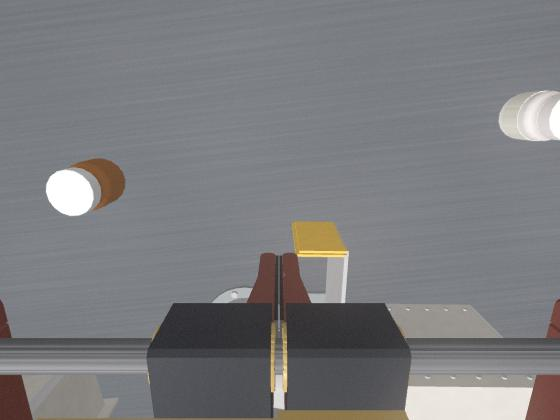

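The wrist view shows the idle lip at (320,250) and the tool square to it, with the pot at (530,115) and the jar at (85,188) clear. I shift to the outside of the lip and descend.

>>> jog_arm([
  {"offset": [0.5,3.5,0],"yaw": 0,"claw": 0},
  {"offset": [0,0,0],"yaw": 0,"claw": 0},
  {"offset": [0,0,2.5],"yaw": 0,"claw": 0},
  {"offset": [0,0,2.5],"yaw": 0,"claw": 0},
  {"offset": [0,0,0],"yaw": 0,"claw": 0},
  {"offset": [0,0,0],"yaw": 0,"claw": 0},
])

```text
time_s: 9.35
ee_pos: [0.4991, 0.2257, 0.1748]
tcp_rot: [-0.001, 0.057, 0.998, -0.001]
contact_force: [-0.4, -0.3, 0.3]
width: 0.0004
```

>>> jog_arm([
  {"offset": [0.2,0.3,2],"yaw": 0,"claw": 0},
  {"offset": [0,0,2],"yaw": 0,"claw": 0},
  {"offset": [0,0,2],"yaw": 0,"claw": 0},
  {"offset": [0,0,0],"yaw": 0,"claw": 0},
  {"offset": [-0.6,0,0],"yaw": 0,"claw": 0},
  {"offset": [-0.6,0,0],"yaw": 0,"claw": 0},
  {"offset": [-0.6,0,0],"yaw": 0,"claw": 0},
  {"offset": [-0.6,0,0],"yaw": 0,"claw": 0},
])

```text
time_s: 10.02
ee_pos: [0.5236, 0.2281, 0.1171]
tcp_rot: [0.001, 0.057, 0.998, 0.001]
contact_force: [-2.7, 0.5, 1.8]
width: 0.0006
```

>>> jog_arm([
  {"offset": [-0.7,0,0],"yaw": 0,"claw": 0},
  {"offset": [-0.7,0,0],"yaw": 0,"claw": 0},
  {"offset": [-0.7,0,0],"yaw": 0,"claw": 0},
  {"offset": [-0.7,0,0],"yaw": 0,"claw": 0},
  {"offset": [-0.7,0,0],"yaw": 0,"claw": 0},
  {"offset": [-0.7,0,0],"yaw": 0,"claw": 0},
  {"offset": [-0.7,0,0],"yaw": 0,"claw": 0},
])

```text
time_s: 10.6
ee_pos: [0.5711, 0.2221, 0.1154]
tcp_rot: [-0.0, 0.057, 0.998, -0.0]
contact_force: [-3.9, 0.1, 2.5]
width: 0.0003
```

>>> jog_arm([
  {"offset": [-0.5,0,0],"yaw": 0,"claw": 0},
  {"offset": [-0.5,0,0],"yaw": 0,"claw": 0},
  {"offset": [-0.4,0,0],"yaw": 0,"claw": 0},
])

```text
time_s: 10.85
ee_pos: [0.5798, 0.2212, 0.1148]
tcp_rot: [-0.005, 0.056, 0.998, -0.001]
contact_force: [-25.5, -0.5, 20.1]
width: 0.0007
```

>>> jog_arm([
  {"offset": [-0.3,0,0],"yaw": 0,"claw": 0},
  {"offset": [-0.2,0,0],"yaw": 0,"claw": 0},
  {"offset": [0,0,0],"yaw": 0,"claw": 0},
])

```text
time_s: 11.1
ee_pos: [0.5798, 0.2215, 0.1144]
tcp_rot: [-0.01, 0.055, 0.998, -0.001]
contact_force: [-30.3, -0.1, 21.7]
width: 0.0007
```

>>> jog_arm([
  {"offset": [1,0,0],"yaw": 0,"claw": 0},
  {"offset": [2,0,0],"yaw": 0,"claw": 0},
  {"offset": [2,0,0],"yaw": 0,"claw": 0},
  {"offset": [0,0,-3],"yaw": 0,"claw": 0},
  {"offset": [0,0,-4],"yaw": 0,"claw": 0},
  {"offset": [0,0,-4],"yaw": 0,"claw": 0},
  {"offset": [0,0,0],"yaw": 0,"claw": 0},
])

```text
time_s: 11.68
ee_pos: [0.5451, 0.2274, 0.2338]
tcp_rot: [0.007, 0.057, 0.998, 0.004]
contact_force: [1.0, -0.2, 0.2]
width: 0.0006
```

```bash
python3 look.py
python3 - <<'E'
from h import *
a=cv2.imread("pics/l_scene.png")[130:370,60:460]; cv2.imwrite("pics/s3.png",cv2.resize(a,(800,480)))
im,d=robot.grab_frame("scene");P=pts("scene",d)
for t in ["white_pot_mid","blue_bottle_mid","frit_jar_mid"]:
    r=robot.regions_of("scene",t)[0]; print(t,np.median(P[r["pixels"]&(d>0)],0).round(3))
E
```

```text
[0.54510793 0.22744202 0.23383396] [0.006523   0.0572198  0.99833348 0.00368858] [ 1.04924001 -0.1948301   0.24348962]
wrist -0.285 0 0
wrist 0.225 1137 [[0.5866, 0.1974, 0.0527], [0.5887, 0.2153, 0.0875], [0.5912, 0.2372, 0.1273]]
top -0.285 50 [[0.5257, -0.3, 0.0914], [0.5267, -0.2802, 0.1277], [0.5295, -0.2615, 0.1343]]
top 0.225 30 [[0.5875, 0.2015, 0.114], [0.5903, 0.2153, 0.1292], [0.5936, 0.2302, 0.1331]]
scene -0.285 434 [[0.5289, -0.3039, 0.0517], [0.531, -0.2862, 0.0932], [0.5332, -0.2675, 0.1317]]
scene 0.225 256 [[0.589, 0.1984, 0.0546], [0.5925, 0.2169, 0.0945], [0.596, 0.2351, 0.1308]]
white_pot_mid [0.464 0.451 0.045]
blue_bottle_mid [ 0.491 -0.496  0.051]
frit_jar_mid [0.464 0.452 0.047]
```

View pics/s3.png

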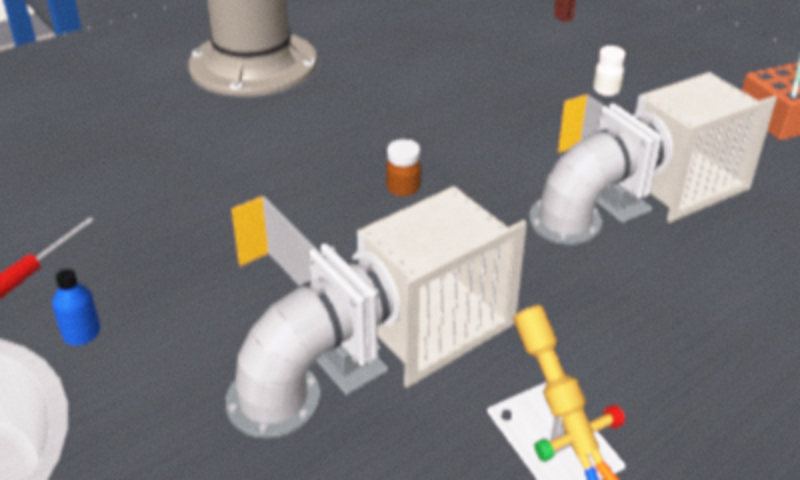

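The scene shows the torch slide drawn out, with its lip at (250,230), and the idle slide pushed in, at (572,122). Pot, bottle and jar look unmoved; the network's jar reading is really the pot. The idle gap came out a few mm over 42, so I take one better look from close by.

>>> jog_arm([
  {"offset": [3,0,-2],"yaw": 0,"claw": 0},
  {"offset": [3,0,-2],"yaw": 0,"claw": 0},
  {"offset": [3,0,-1],"yaw": 0,"claw": 0},
  {"offset": [0,0,0],"yaw": 0,"claw": 0},
  {"offset": [0,0,0],"yaw": 0,"claw": 0},
])

```text
time_s: 12.45
ee_pos: [0.4495, 0.2366, 0.2755]
tcp_rot: [0.0, 0.056, 0.998, 0.0]
contact_force: [0.1, 0.6, -0.7]
width: 0.0002
```

Run:
```python
from h import *
print(robot.get_obs()["ee_pos"])
im,d=robot.grab_frame("wrist");P=pts("wrist",d);cv2.imwrite("pics/w5.png",im[...,::-1])
hsv=cv2.cvtColor(im,cv2.COLOR_RGB2HSV)
a=np.radians(-6.5);R=np.array([[np.cos(a),np.sin(a)],[-np.sin(a),np.cos(a)]])
X=P[...,:2]@R.T
yel=(hsv[...,0]>15)&(hsv[...,0]<35)&(hsv[...,1]>120)&(abs(P[...,2]-.09)<.05)&(P[...,0]<.63)&(abs(P[...,1]-.22)<.06)
print("lip x' y'",np.percentile(X[yel],[3,50,97],axis=0).round(4).tolist())
top=yel&(P[...,2]>.13);print("lip top",np.percentile(X[top],[3,50,97],axis=0).round(4).tolist())
g=(P[...,2]>.06)&(P[...,2]<.145)&(X[...,0]>.58)&(X[...,0]<.72)&(X[...,1]>.29)&(X[...,1]<.325)&(d>0)
print(np.histogram(X[g][:,0],bins=np.arange(.58,.72,.004)))
s=(P[...,2]>.137)&(P[...,2]<.146)&g; print("gate top",s.sum(),np.percentile(X[s],[1,5,50,95],axis=0).round(4).tolist() if s.sum() else 0)
```

```text
[0.44949564 0.23656537 0.27547273]
lip x' y' [[0.5622, 0.2844], [0.5631, 0.2844], [0.5659, 0.2855]]
lip top [[0.5632, 0.2844], [0.5646, 0.2849], [0.5667, 0.2855]]
(array([0, 0, 0, 0, 0, 0, 0, 0, 0, 0, 0, 0, 0, 0, 0, 2, 1, 0, 0, 0, 0, 0,
       0, 0, 0, 0, 0, 0, 0, 0, 0, 0, 0, 0]), array([0.58 , 0.584, 0.588, 0.592, 0.596, 0.6  , 0.604, 0.608, 0.612,
       0.616, 0.62 , 0.624, 0.628, 0.632, 0.636, 0.64 , 0.644, 0.648,
       0.652, 0.656, 0.66 , 0.664, 0.668, 0.672, 0.676, 0.68 , 0.684,
       0.688, 0.692, 0.696, 0.7  , 0.704, 0.708, 0.712, 0.716]))
gate top 0 0
```

View pics/w5.png

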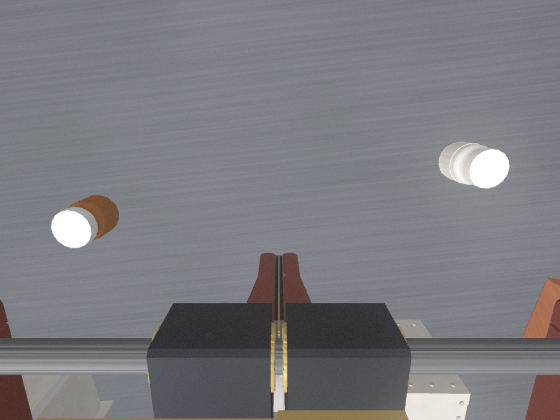

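The close view hides the gate behind the gripper, so I look from the side.

>>> jog_arm([
  {"offset": [-2.9,-2.6,0],"yaw": 0,"claw": 0},
  {"offset": [-2.9,-2.6,0],"yaw": 0,"claw": 0},
  {"offset": [-2.9,-2.6,0],"yaw": 0,"claw": 0},
  {"offset": [-2.9,-2.6,0],"yaw": 0,"claw": 0},
  {"offset": [-2.9,-2.6,0],"yaw": 0,"claw": 0},
  {"offset": [0,0,0],"yaw": 0,"claw": 0},
  {"offset": [0,0,0],"yaw": 0,"claw": 0},
])

```text
time_s: 13.08
ee_pos: [0.5811, 0.0868, 0.2737]
tcp_rot: [-0.001, 0.06, 0.998, -0.001]
contact_force: [0.2, 0.7, -0.4]
width: 0.0003
```

Run:
```python
from h import *
print(robot.get_obs()["ee_pos"])
im,d=robot.grab_frame("wrist");P=pts("wrist",d);cv2.imwrite("pics/w6.png",im[...,::-1])
hsv=cv2.cvtColor(im,cv2.COLOR_RGB2HSV)
a=np.radians(-6.5);R=np.array([[np.cos(a),np.sin(a)],[-np.sin(a),np.cos(a)]])
X=P[...,:2]@R.T
yel=(hsv[...,0]>15)&(hsv[...,0]<35)&(hsv[...,1]>120)&(abs(P[...,2]-.09)<.05)&(P[...,0]<.63)&(abs(P[...,1]-.22)<.06)
top=yel&(P[...,2]>.13);print("lip top",top.sum(),np.percentile(X[top],[3,50,97],axis=0).round(4).tolist())
g=(P[...,2]>.06)&(P[...,2]<.145)&(X[...,0]>.58)&(X[...,0]<.72)&(X[...,1]>.29)&(X[...,1]<.325)&(d>0)
s=(P[...,2]>.136)&(P[...,2]<.146)&g; print("gate top",s.sum(),np.percentile(X[s],[0,1,5,50,95],axis=0).round(4).tolist() if s.sum() else 0)
```

```text
[0.58109985 0.08682445 0.27372166]
lip top 224 [[0.5602, 0.2657], [0.5623, 0.2854], [0.5636, 0.3055]]
gate top 2045 [[0.5806, 0.29], [0.6067, 0.2917], [0.6099, 0.2934], [0.6524, 0.3046], [0.7003, 0.3157]]
```

View pics/w6.png

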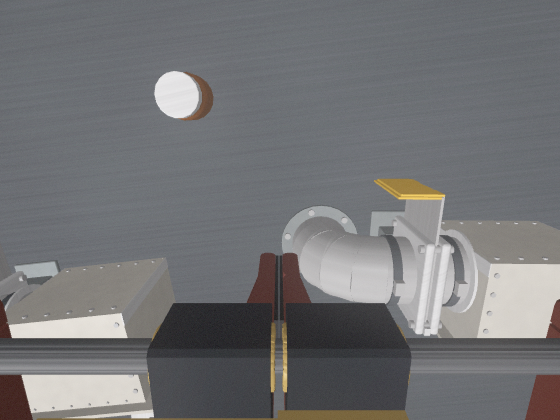

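From this view the gap runs from the lip's inner face at 0.5636 to the gate front at 0.606–0.607. That is about 43 mm against 42 nominal, so the idle slide is home. The robot is clear of everything.

```bash
python3 -c "
from cell import robot
print(robot.close_job())"
```

```text
the job is handed in; nothing more can be done
None
```

The torch hood's slide is out at its stop and the other hood's slide is fully home, in that order. I handed the job in at about 13 s with the arm clear of everything.

**Torch slide:** I hooked the closed fingertips behind its lip and drew it out until the force rose to about 40 N at the stop. It had started about 10 mm open, so it moved about 71 mm. The gap from lip to gate was about 125 mm afterwards, against 122 mm nominal. It was unchanged when I measured it again after pushing the other slide.

**Idle slide:** I pushed its lip from outside with the fingertips until it stopped hard at about 30 N, a travel of about 57 mm. A first, coarse measurement gave a gap of about 50 mm, which disagreed with being home. A closer wrist view gave about 43 mm against 42 mm nominal, and I trusted that one.

**Bystanders:** The pot and bottle measured within 2 mm of where they started. In the last check the network mistook the pot for the jar, so I have no final number for the jar, but it looked unmoved in the pictures.

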